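# Pin back the tumbler's sprung tension wheel and tip out its pot

## Robot

A 6-joint arm with a two-finger parallel gripper is mounted at the origin on the work surface. World frame = base frame: x ahead of the robot, y to its left, z up, the work surface at z = 0. Lengths are in m, angles in rad, forces in N, time in s.
With the tool pointing down it reaches from about 0.325 to 0.925 m from the base axis. Payload 3.1 kg.
Tool frame: the origin (TCP) lies midway between the tips of the shut fingers; the grasp point (between the pads) lies 19 mm behind it; z points along the fingers, y is the line along which they close (so a half turn about z gives the same grasp; the last joint's range is limited). The gripper opens to 85 mm and grips with 20 to 120 N. Pads are 22 mm wide; open, the fingers measure 114 mm over their backs; the gripper's body (76 mm by 85 mm) begins 54 mm behind the grasp point. The pads swing forward as they close: fully open they stand 13 mm farther back than shut.
Start: joints at [-1.358, 0.217, 1.613, -0, 1.311, -0.112], TCP at [0.199, -0.592, 0.231] pointing down, gripper open.
Joint ranges: [-2.75, 2.75], [-0.78, 2.1], [0.31, 2.55], [-1.13, 4.27], [0.13, 2.63], [-2.58, 2.58]. Speed limits (rad/s): [2.79, 2.79, 3.14, 3.14, 3.14, 3.14].

## Interface

Orientations are given as a unit quaternion [x, y, z, w].
In Python, from station import ctrl gives the robot as it stands.
- The arm moves only by the tool drive_tool, never from a script. Its argument "increments" is a list of rows, each a list of 6 numbers: the shift along the tool's x, y, z in m, then the turn, a rotation vector about the tool's x, y, z in rad. A call has 1 to 12 rows; each row shifts and turns the commanded pose from where the row before left it, along the tool's axes as they then stand; what a row does not reach is not made up. A row lasts 1/10 s, in which the tool goes at most 50 mm and 8.59 degrees, less where a joint would pass 70% of its speed; a pose out of reach is approached as far as the arm can. A call with a gripper value outside its range is refused whole. "jaw" is the opening, from 0 (shut) to 1 (fully open), set as the call begins (left out, the last holds). The fingers move at their own pace and stop on an object; "force" is the grip in N (left out, the last holds). Time passes only in rows, so rows that do not move let the fingers close. It gives the time, the measured TCP pose, the force, the opening and the grip force at its end, in the units of the state.
- ctrl.get_state(): the state, without advancing time (a new reading comes with each control period).
- ctrl.get_image(name): name is "scene" or "top" or "wrist"; returns a dict with "pixels" (384x512x3 uint8, red, green, blue), "fovy" (degrees; the focal length in pixels is half the picture's height over the tangent of half this angle, whatever the lens; pixels are square), "cx", "cy" (the principal point, pixels), "pose" (4x4, takes a point from camera to world coordinates). Camera axes: x right, y down, z forward; pixel columns grow to the right and rows downward; lengths in m; the calibration is good to about 2 mm. A picture is of the moment at which its call begins. There is no depth.
- ctrl.finish_job(): hands the job in; it is judged then, once.
Trained networks look in a picture, given as the dict that the camera call returned (one of the last four; its "shot" number tells which), for a name from the list of things; names that differ only in an ending like _2 or _b are one class to them, and where a whole thing is asked for, a point or a joint stands for the part that bears it (a point fixed in the world has none). Each returns a list of dicts, best first, with "p" (0 to 1); they miss things now and then, are a little off and sometimes report something else, mostly with a low value. They report only what shows in the picture. A call takes as long as a camera call. They do not tell look-alikes from the thing itself.
- ctrl.spot_in(picture, thing): "at" ([x, y, z] in m, in the coordinates of the camera as it stood for that picture, good to about 4 mm: the middle of the surface that is visible of it).
The state is a dict: "time": time; "joint_pos": joint angles; "dq": joint speeds; "effort": joint torques, N m; "tcp_pos": TCP position; "ee_rot": TCP orientation; "ft_force": force on the tool from outside, world axes, zero at the start; "ft_torque": the same for the moment, N m; "finger_gap": finger opening in m; "finger_force": force on a finger pad.
Only numpy, scipy, OpenCV 4.12 (cv2) and the standard library are available. Lean on these libraries where they do the work, as an engineer would, in place of code of your own. Each camera call takes 0.05 s, during which the arm holds its last target. There are 200 camera calls.

## Task

Park the tumbler's drive: take the locking pin, turn the sprung tension wheel counter-clockwise (seen from above) and, while holding it against its spring, drop the pin fully home into the lock hole in the deck, between the two prongs of the wheel's fork, and let go, so that the pin alone holds the wheel back. Only then tip the lever-operated pot over so that all three castings end up in the catch tray. Leave the wheel pinned, and leave the jar, the brush and the mug where they are.

Things in the scene. Friction and masses are not known exactly. Their poses are not given: they have to be found in the camera images.
- machine: Green bench tumbler, fixed, about 540 mm wide (its y) and 280 mm deep (its x). Origin on the bench; x points away from the robot, y left, z up; placed and yawed (up to 0.2 rad) differently each time. Left: a deck 170 x 170 mm, top 45 mm above the bench, with the tension wheel. Right: a pot hung between two posts over a catch tray.
- lock_hole (a point): Mouth of the lock hole in the deck's top (45 mm above the bench): round, 17.5 mm diameter, 32 mm deep and blind, 3 mm chamfer. It lies 66 mm from the wheel's axis on the robot's side (the machine's -x). Axes as the machine's.
- wheel_axis (a point): Vertical axis of the tension wheel, at the deck's top face; axes as the machine's. The wheel is a steel disc 96 mm in diameter, 14 mm thick, underside 6 mm and top 20 mm above the deck (low hub: 31 mm). Towards the pot it carries an arm with a rubber drive roller, which swings clear of the pot as the wheel turns.
- wheel (a joint): Angle of the sprung tension wheel, rad: 0 at rest on its stop, growing counter-clockwise seen from above, end stop 1.25. At 0.90 the middle of its fork is over the lock hole. A spring always drives it back to 0: 0.14 N m at rest, 0.41 N m at 0.9 (6 N at the fork). With the pin in the lock hole inside the fork, it rests against the pin at about 0.73 to 0.9.
- fork (a point): Middle of the fork's gap, 66 mm from the wheel's axis, 13 mm above the deck; moves with the wheel; at rest 0.9 rad clockwise (from above) of the lock hole, on the wheel's left front. The fork is two straight prongs on the rim, 14 mm wide, out to 87 mm from the axis; the gap is 26 mm wide, open outwards, upwards and down to the deck, and reaches in to 48 mm from the axis.
- pin: Loose upright steel locking pin, 103 mm tall, 0.12 kg; origin at the centre of its lower end, z up. Shank 14 mm diameter, 58 mm long, chamfered tip; then a round steel head 28 mm diameter, 45 mm tall. Starts in the wooden block, head resting on it; lift 62 mm to free it. Fully home its lower end is 32 mm below the deck's top, the head's underside 6 mm above the wheel.
- pin_head (a point): Middle of the pin's head, on its axis, 80.5 mm above its lower end: where to grip it from above.
- pin_block: Plain wooden block, 80 x 80 mm, 68 mm high, fixed to the bench; its hole holds the pin at the start. Origin at the centre of its underside. It stands on the left or the right of the machine; the jar is on the other side.
- pot (a joint): Tipping angle of the pot's cradle, rad: 0 upright (start), growing as the mouth goes over to the right (the machine's -y), end stop at 2.45. The trunnions are stiff (about 0.3 N m), so it stays where it is left. Open steel pot, 132 mm across the mouth, 90 mm tall; the castings slide out between about 1.5 and 2.2 rad.
- pot_pivot (a point): Where the pot's pivot axis (the machine's x axis direction) passes through the pot, 155 mm above the bench. Turning is right-handed about the machine's +x.
- lever_grip (a point): Middle of the pot lever's round wooden hand bar: 18 mm diameter, 80 mm long, parallel to the pivot axis, 120 mm from it, 158 mm towards the robot from pot_pivot. Moves with the pot: at 0 it leans 1.0 rad left of straight up, at 2.45 1.45 rad right. Can be pinched from above, fingers closing along the machine's y, and led along its arc, turning between the pads.
- tray_in (a point): Centre of the catch tray's inner floor, 4 mm above the bench. Aluminium tray, fixed, 144 mm (machine's x) by 230 mm (machine's y) outside, 4 mm walls, 50 mm high, below and to the right of the pot. Axes as the machine's.
- casting0: Brass casting, a rounded block 36 x 26 x 18 mm with a small round boss, 0.1 kg; origin at the centre of its underside. Starts in the pot.
- casting1: Brass casting, a rounded block 36 x 26 x 18 mm with a small round boss, 0.1 kg; origin at the centre of its underside. Starts in the pot.
- casting2: Brass casting, a rounded block 36 x 26 x 18 mm with a small round boss, 0.1 kg; origin at the centre of its underside. Starts in the pot.
- jar: Closed jar, 66 mm in diameter, 100 mm tall, a bystander. Origin at the centre of its underside.
- brush: Bench brush, 170 mm long, lying on the bench to the right of the machine, a bystander.
- mug: Mug, 80 mm in diameter, 90 mm tall, left of the machine's motor, a bystander. Origin at the centre of its underside.
There are look-alikes about, which are no part of the job. Leave any blue or pink look-alike of the pin alone.

How it is judged:
By the outcome, as a careful person would: the job done as asked, in the order asked, and still so for the second after the job is handed in, with the robot touching nothing.
It also fails if it takes over 72 s, if anything falls off the work surface, if the arm or the gripper's body presses on something with over 40 N, if the wrist force passes 120 N, or if a joint passes its speed limit or range.

## Working session

There is one attempt and no reset: what is moved stays moved. The work goes in short steps, Python scripts to look and compute and a tool call to move; the robot and the scene stay as the last step left them, time stands still between calls to the robot, and variables do not carry over. Pictures are saved under pics/ and viewed, at most 10 in all, crops included, and the job is handed in when it is done.

Besides the shell and the picture viewer there is one more tool, called after ">>>" as name(argument=value, ...) on one line, values as JSON. drive_tool: Moves the arm, as the interface text tells. Its arguments: {"type":"object","properties":{"increments":{"type":"array"},"jaw":{"type":"number"},"force":{"type":"number"}},"required":["increments"]}

```bash
ls; mkdir -p pics
cat > h.py <<'E'
import numpy as np, cv2
from station import ctrl
def look(cam,things=(),save=None):
    im=ctrl.get_image(cam)
    if save: cv2.imwrite('pics/'+save+'.png',im['pixels'][:,:,::-1])
    T=np.array(im['pose'])
    for t in things:
        for d in ctrl.spot_in(im,t)[:3]:
            p=T[:3,:3]@np.array(d['at'])+T[:3,3]
            print(cam,t,round(d['p'],2),p.round(4),'px',proj(im,p).round())
    return im
def f(im): return 192/np.tan(np.radians(im['fovy'])/2)
def proj(im,p):
    T=np.array(im['pose']); c=T[:3,:3].T@(np.array(p)-T[:3,3])
    return np.array([im['cx']+f(im)*c[0]/c[2],im['cy']+f(im)*c[1]/c[2]])
def ray(im,u,v,z):
    T=np.array(im['pose']); d=T[:3,:3]@np.array([(u-im['cx'])/f(im),(v-im['cy'])/f(im),1]); o=T[:3,3]
    return o+d*(z-o[2])/d[2]
E
python3 - <<'E'
from h import *
a=look('scene',['pin','pin_block','pot','wheel','lever_grip','fork'],'scene1')
b=look('top',['pin','pin_head','pin_block','pot','wheel','fork','wheel_axis','lock_hole','lever_grip','tray_in','jar','mug','machine','pot_pivot'],'top1')
cv2.imwrite('pics/both.png',cv2.resize(np.vstack([a['pixels'],b['pixels']])[:,:,::-1],None,fx=.78,fy=.78))
E
```

```text
pics
scene pin 0.61 [ 0.4263 -0.3569  0.0991] px [209. 141.]
scene pin 0.58 [ 0.4252 -0.4475  0.0814] px [191. 136.]
scene pin_block 0.94 [ 0.4284 -0.3452  0.0683] px [212. 150.]
scene pot 0.86 [ 0.6167 -0.135   0.1718] px [215. 178.]
scene wheel 0.67 [0.5867 0.0828 0.0694] px [283. 234.]
scene lever_grip 0.72 [ 0.6173 -0.1357  0.1683] px [215. 179.]
scene fork 0.95 [0.5873 0.0871 0.0657] px [284. 236.]
top pin 0.65 [ 0.4152 -0.3602  0.1141] px [384. 253.]
top pin 0.63 [ 0.42   -0.4441  0.1   ] px [414. 252.]
top pin 0.45 [ 0.506  -0.3453  0.107 ] px [376. 219.]
top pin_head 0.63 [ 0.4207 -0.4426  0.102 ] px [414. 251.]
top pin_head 0.47 [ 0.5083 -0.3372  0.1056] px [373. 218.]
top pin_block 0.81 [ 0.4113 -0.3492  0.0672] px [376. 256.]
top pin_block 0.51 [ 0.5954 -0.041   0.0477] px [263. 191.]
top pot 0.73 [ 0.6297 -0.136   0.1602] px [299. 169.]
top wheel 0.88 [0.5758 0.0918 0.064 ] px [215. 196.]
top fork 0.7 [0.5765 0.0927 0.0687] px [215. 195.]
top fork 0.38 [ 0.6348 -0.1365  0.1611] px [299. 167.]
top fork 0.37 [ 0.415  -0.3546  0.118 ] px [382. 253.]
top wheel_axis 0.79 [ 0.5964 -0.0377  0.046 ] px [261. 190.]
top lock_hole 0.89 [ 0.598  -0.0392  0.0447] px [262. 190.]
top lever_grip 0.57 [ 0.6348 -0.1368  0.1612] px [300. 167.]
top tray_in 0.62 [ 0.5988 -0.039   0.0492] px [262. 189.]
top jar 0.97 [0.4255 0.3684 0.1051] px [108. 248.]
top jar 0.62 [ 0.5967 -0.0379  0.0482] px [262. 190.]
top mug 0.9 [0.6751 0.397  0.0425] px [111. 163.]
top machine 0.65 [ 0.5952 -0.041   0.0464] px [263. 191.]
top pot_pivot 0.83 [ 0.5952 -0.04    0.0443] px [262. 191.]
```

View pics/both.png

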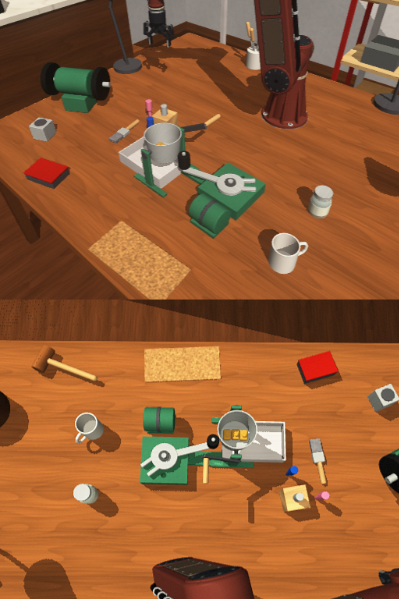

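Run:
```python
import cv2
a=cv2.imread('pics/top1.png')[130:290,170:440]
cv2.imwrite('pics/t2.png',cv2.resize(a,None,fx=2.96,fy=2.96,interpolation=cv2.INTER_CUBIC))
```

```text
(no output)
```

View pics/t2.png

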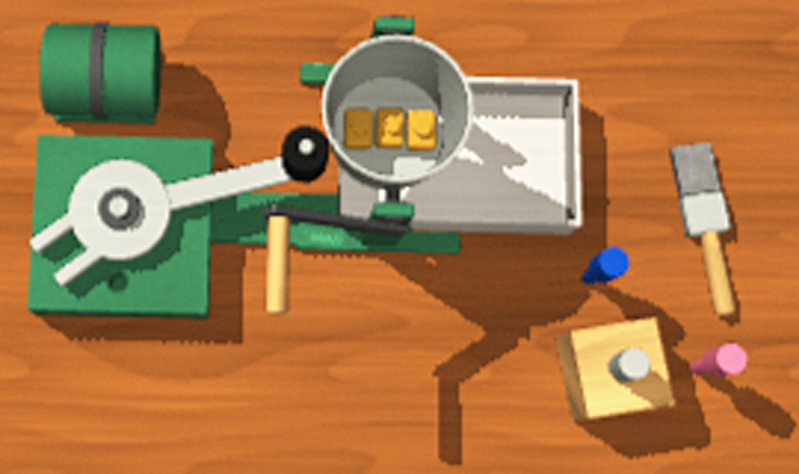

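The pin is the grey head in the block at about (383,253) in the top picture, between the blue and pink look-alikes. The wheel hub is at about (210.5,200), the lock hole at (210,225) and the lever bar at (263.6,219).

Run:
```python
from h import *
im=ctrl.get_image('top')
g=lambda u,v,z: ray(im,170+u/2.96,130+v/2.96,z).round(4)
for n,u,v,z in [('hub',120,207,.076),('hole',118,282,.045),('pinhead',632,362,.113),('dTL',37,137,.045),('dTR',212,140,.045),('dBL',29,310,.045),('dBR',208,316,.045),('barfar',277,215,.22),('barnear',277,310,.22),('blue',613,264,.1),('pink',733,358,.1),('trayR1',575,85,.05),('trayR2',578,230,.05)]: print(n,g(u,v,z))
s=ctrl.get_state(); print({k:np.round(s[k],3) for k in ('time','tcp_pos','ee_rot','finger_gap','ft_force')})
from scipy.spatial.transform import Rotation as R
print(R.from_quat(s['ee_rot']).as_matrix().round(3))
w=ctrl.get_image('wrist');T=np.array(w['pose']);print(T.round(3),w['fovy'])
```

```text
hub [0.562  0.1039 0.076 ]
hole [0.4955 0.1069 0.045 ]
pinhead [ 0.4167 -0.3592  0.113 ]
dTL [0.6368 0.1894 0.045 ]
dTR [0.6348 0.0195 0.045 ]
dBL [0.4684 0.1903 0.045 ]
dBR [0.4636 0.0211 0.045 ]
barfar [ 0.5278 -0.0413  0.22  ]
barnear [ 0.4487 -0.0415  0.22  ]
blue [ 0.5067 -0.35    0.1   ]
pink [ 0.4219 -0.4539  0.1   ]
trayR1 [ 0.6909 -0.3346  0.05  ]
trayR2 [ 0.5471 -0.3312  0.05  ]
{'time': np.float64(1.15), 'tcp_pos': array([ 0.199, -0.592,  0.231]), 'ee_rot': array([0.987, 0.162, 0.   , 0.   ]), 'finger_gap': np.float64(0.086), 'ft_force': array([-0.666, -0.149, -0.782])}
[[ 0.948  0.319  0.   ]
 [ 0.319 -0.948 -0.   ]
 [ 0.     0.    -1.   ]]
[[ 0.319 -0.915 -0.247  0.262]
 [-0.948 -0.308 -0.084 -0.572]
 [ 0.001  0.261 -0.965  0.374]
 [ 0.     0.     0.     1.   ]] 67.04594954201832
```

>>> drive_tool(increments=[[0,0,0,0,0,0.11],[0,0,0,0,0,0.11],[0,0,0,0,0,0.105],[0.027,-0.029,0.005,0,0,0],[0.027,-0.029,0.005,0,0,0],[0.027,-0.029,0.005,0,0,0],[0.027,-0.029,0.005,0,0,0],[0.027,-0.029,0.005,0,0,0],[0.027,-0.029,0.005,0,0,0],[0.027,-0.029,0.005,0,0,0],[0.027,-0.029,0.005,0,0,0],[0,0,0,0,0,0]], jaw=0.8, force=80)

```text
time: 2.4
tcp_pos: [0.4177, -0.3565, 0.1905]
ee_rot: [1.0, 0.002, 0.0, -0.001]
ft_force: [-0.3, 0.2, -0.4]
finger_gap: 0.0686
finger_force: 0.0
```

Run:
```python
from h import *
w=look('wrist',['pin','pin_head','pin_block'],'w1')
s=ctrl.get_state(); print(s['time'],np.round(s['tcp_pos'],4),np.round(s['ee_rot'],3))
print(np.array(w['pose']).round(3))
```

```text
wrist pin 0.96 [ 0.5084 -0.3535  0.1037] px [255.  82.]
wrist pin 0.68 [ 0.4272 -0.4494  0.0994] px [370. 187.]
wrist pin 0.62 [ 0.4178 -0.3649  0.1136] px [269. 202.]
wrist pin_head 0.74 [ 0.4244 -0.3627  0.1123] px [266. 194.]
wrist pin_head 0.73 [ 0.4244 -0.4434  0.1036] px [365. 192.]
wrist pin_head 0.68 [ 0.511  -0.3536  0.1008] px [255.  78.]
2.6 [ 0.4152 -0.3612  0.1916] [ 1. -0.  0.  0.]
[[ 0.005 -0.965 -0.261  0.483]
 [-1.    -0.005  0.001 -0.357]
 [-0.003  0.261 -0.965  0.333]
 [ 0.     0.     0.     1.   ]]
```

View pics/w1.png

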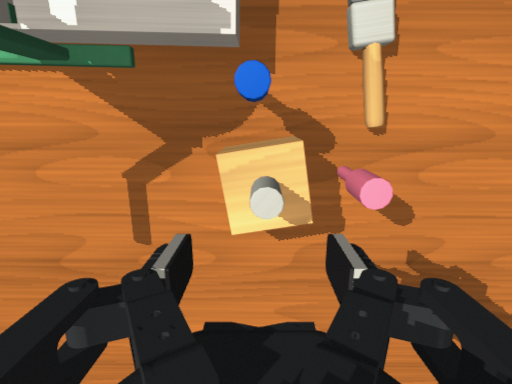

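The wrist view shows the grey head on the block, its top's centre at about (266,203). Blue is at (253,80) and pink at (372,190), both well clear.

Run:
```python
from h import *
w=look('wrist')
print(ray(w,266.5,203.5,.113).round(4)); s=ctrl.get_state(); print(np.round(s['tcp_pos'],4),proj(w,list(s['tcp_pos'])))
px=w['pixels'].astype(int); sub=px[180:225,240:295]; m=(sub.max(2)-sub.min(2)<20)&(sub.min(2)>165)
v,u=np.nonzero(m); print(u.mean()+240,v.mean()+180,u.min()+240,u.max()+240,v.min()+180,v.max()+180)
```

```text
[ 0.4137 -0.3682  0.113 ]
[ 0.415  -0.3615  0.1917] [257.90570465 243.88289716]
259.5817958179582 198.71955719557195 244 276 183 214
```

>>> drive_tool(increments=[[-0.001,0.007,0.03,0,0,0],[0,0,0.03,0,0,0],[0,0,0.03,0,0,0],[0,0,0.02,0,0,0],[0,0,0.01,0,0,0],[0,0,0,0,0,0],[0,0,0,0,0,0]])

```text
time: 3.35
tcp_pos: [0.4147, -0.3686, 0.0723]
ee_rot: [1.0, -0.001, 0.001, 0.001]
ft_force: [0.3, -1.3, 0.7]
finger_gap: 0.0683
finger_force: 0.0
```

>>> drive_tool(increments=[[0,0,0,0,0,0],[0,0,0,0,0,0],[0,0,0,0,0,0],[0,0,0,0,0,0],[0,0,0,0,0,0],[0,0,0,0,0,0],[0,0,0,0,0,0]], jaw=0, force=80)

```text
time: 4.05
tcp_pos: [0.415, -0.3655, 0.0728]
ee_rot: [1.0, -0.0, 0.0, -0.002]
ft_force: [-0.5, 7.0, 8.0]
finger_gap: 0.0264
finger_force: 78.0
```

>>> drive_tool(increments=[[0,-0.003,0,0,0,0],[0,0,-0.01,0,0,0],[0,0,-0.03,0,0,0],[0,0,-0.04,0,0,0],[0,0,-0.045,0,0,0],[0,0,-0.045,0,0,0],[0,0,-0.045,0,0,0],[0,0,-0.03,0,0,0],[0,0,0,0,0,0]])

```text
time: 4.95
tcp_pos: [0.4166, -0.3668, 0.3238]
ee_rot: [1.0, -0.0, 0.004, 0.005]
ft_force: [0.2, -0.7, -0.6]
finger_gap: 0.0262
finger_force: 78.6
```

Run:
```python
from h import *
s=ctrl.get_state(); print(s['time'],np.round(s['tcp_pos'],4),np.round(s['ft_force'],1),s['finger_gap'])
w=look('wrist'); t=look('scene')
cv2.imwrite('pics/w2.png',np.hstack([w['pixels'][180:,100:420],t['pixels'][0:204,100:420]])[:,:,::-1])
```

```text
4.95 [ 0.4166 -0.3668  0.3238] [ 0.2 -0.7 -0.6] 0.02621744765303276
```

View pics/w2.png

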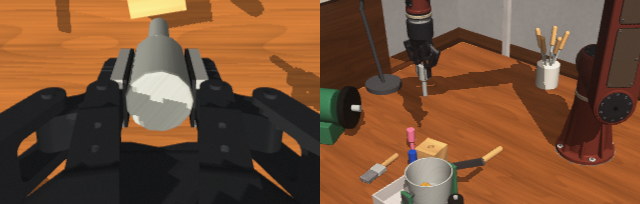

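>>> drive_tool(increments=[[0.005,-0.041,0,0,0,0],[0.005,-0.041,0,0,0,0],[0.005,-0.041,0,0,0,0],[0.005,-0.041,0,0,0,0],[0.005,-0.041,0,0,0,0],[0.005,-0.041,0,0,0,0],[0.005,-0.041,0,0,0,0],[0.005,-0.041,0,0,0,0],[0.005,-0.041,0,0,0,0],[0.005,-0.041,0,0,0,0],[0.005,-0.041,0,0,0,0],[0.005,-0.041,0,0,0,0]])

```text
time: 6.25
tcp_pos: [0.4729, 0.1291, 0.3131]
ee_rot: [1.0, -0.0, -0.003, 0.0]
ft_force: [1.2, -0.6, -1.0]
finger_gap: 0.0263
finger_force: 79.0
```

>>> drive_tool(increments=[[0,0,0,0,0,0],[0,0,0,0,0,0],[0,0,0,0,0,0]])

```text
time: 6.55
tcp_pos: [0.4737, 0.1268, 0.3144]
ee_rot: [1.0, -0.0, -0.002, 0.001]
ft_force: [-0.7, -0.0, -0.6]
finger_gap: 0.0265
finger_force: 79.2
```

Run:
```python
from h import *
s=ctrl.get_state(); print(s['time'],np.round(s['tcp_pos'],4),np.round(s['ee_rot'],3),s['finger_gap'],np.round(s['joint_pos'],2))
w=look('wrist',['wheel_axis','lock_hole','fork','wheel','lever_grip','pin'],'w3'); np.save('w3.npy',w,allow_pickle=True)
```

```text
6.55 [0.4737 0.1268 0.3144] [ 1.    -0.    -0.002  0.001] 0.026477582889900354 [ 0.12 -0.13  1.82 -0.    1.46  1.69]
wrist wheel_axis 0.61 [0.5762 0.0219 0.0549] px [338.  86.]
wrist lock_hole 0.67 [0.584  0.0182 0.0542] px [341.  80.]
wrist fork 0.69 [0.5863 0.0639 0.0626] px [307.  77.]
wrist wheel 0.37 [0.4849 0.1291 0.3514] px [251. 257.]
wrist lever_grip 0.64 [ 0.5822 -0.081   0.1813] px [494.  65.]
wrist lever_grip 0.15 [0.5809 0.0177 0.0566] px [342.  82.]
wrist pin 0.83 [0.4795 0.1205 0.3551] px [273. 274.]
```

View pics/w3.png

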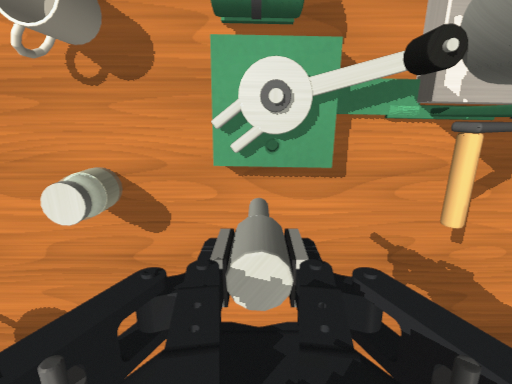

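The picture shows the wheel hub at (276,96), the lock hole at (272,145), the prongs' tips at about (218,124) and (237,148), and the pin hanging straight with its tip at (258,203).

Run:
```python
from h import *
w=np.load('w3.npy',allow_pickle=True).item()
for n,u,v,z in [('hub',276,96,.076),('hubedge',275,96,.065),('hole',272,145,.045),('d',211,35,.045),('d',342,38,.045),('d',215,166,.045),('d',334,167,.045),('pr1',219,124,.065),('pr2',237,149,.065),('barmid',461,180,.22),('bf',467,132,.23),('bn',455,226,.23)]: print(n,ray(w,u,v,z).round(4))
px=w['pixels'][:,:,:].astype(int); sub=px[130:160,255:290]; m=sub.sum(2)<170
v,u=np.nonzero(m); print(u.mean()+255,v.mean()+130,m.sum()); print(sub[8:24:2,4:32:2].sum(2))
print(proj(w,[.4737,.1268,.253]))
```

```text
hub [0.563  0.1043 0.076 ]
hubedge [0.5637 0.1049 0.065 ]
hole [0.4995 0.1072 0.045 ]
d [0.6391 0.1868 0.045 ]
d [0.6355 0.0187 0.045 ]
d [0.4697 0.1886 0.045 ]
d [0.4681 0.0177 0.045 ]
pr1 [0.5289 0.1781 0.065 ]
pr2 [0.4962 0.1551 0.065 ]
barmid [ 0.4874 -0.0434  0.22  ]
bf [ 0.5273 -0.0339  0.23  ]
bn [ 0.4502 -0.0384  0.23  ]
272.0 149.3125 16
[[213 211 207 206 209 211 199 191 253 205 207 208 210 207]
 [210 211 208 203 197 191 205 202 229 261 311 310 251 207]
 [210 208 211 203 191 209 205 203 206 207 279 317 323 316]
 [203 206 207 197 197 204 203 201 206 184 253 311 322 319]
 [204 204 278 222 203 203 203 205 204 160 265 316 324 318]
 [276 320 324 265 171 196 205 202 176 177 286 315 316 317]
 [325 324 325 295 224 141 128 127 176 255 310 315 313 318]
 [325 323 322 323 284 251 241 251 291 308 323 321 316 323]]
[257.69257581 208.0743847 ]
```

>>> drive_tool(increments=[[0.025,-0.015,0.02,0,0,0],[0.024,-0.015,0.03,0,0,0],[0,0,0.04,0,0,0],[0,0,0.04,0,0,0],[0,0,0.03,0,0,0],[0,0,0,0,0,0],[0,0,0,0,0,0]])

```text
time: 7.6
tcp_pos: [0.5237, 0.1574, 0.1565]
ee_rot: [1.0, -0.0, -0.0, 0.0]
ft_force: [0.6, -0.7, -1.2]
finger_gap: 0.0264
finger_force: 79.2
```

Run:
```python
from h import *
s=ctrl.get_state(); print(s['time'],np.round(s['tcp_pos'],4),np.round(s['ee_rot'],3),s['finger_gap'])
w=look('wrist',[],'w4'); np.save('w4.npy',w,allow_pickle=True)
for p in ([.5225,.1566,.065],[.5225,.1566,.045],[.563,.1045,.076],s['tcp_pos']-np.array([0,0,.062])): print(proj(w,p).round(1))
```

```text
7.6 [0.5237 0.1574 0.1565] [ 1. -0. -0.  0.] 0.026435103413473878
[258.9 198.7]
[258.8 192.6]
[326.7 151.8]
[257.8 208.1]
```

View pics/w4.png

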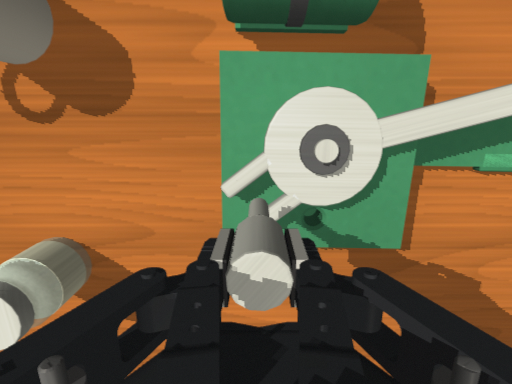

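The pin tip at (258,204) stands over the gap between the prongs at about (245,177) and (285,207), and the hub falls where computed (326,151). Going down into the gap.

>>> drive_tool(increments=[[-0.001,0,0.015,0,0,0],[0,0,0.015,0,0,0],[0,0,0.015,0,0,0],[0,0,0,0,0,0],[0,0,0,0,0,0]])

```text
time: 8.15
tcp_pos: [0.5219, 0.1575, 0.1104]
ee_rot: [1.0, -0.0, -0.001, 0.0]
ft_force: [0.2, -0.4, -1.3]
finger_gap: 0.0264
finger_force: 79.5
```

Run:
```python
from h import *
w=ctrl.get_image('wrist')
print(proj(w,[.4972,.1065,.045]), proj(w,[.563,.1045,.076]))
A=np.array([.563,.1045]);p0=A+.066*np.array([np.cos(2.2316),np.sin(2.2316)])
prev=p0
for a in np.linspace(2.2316,np.pi-.01+.04,9)[1:]:
    p=A+.066*np.array([np.cos(a),np.sin(a)]); print(p.round(4),'tool',(p-prev)[0].round(4),-(p-prev)[1].round(4)); prev=p
```

```text
[323.61041095 236.98248997] [344.06547431 157.86595383]
[0.5167 0.1515] tool -0.0058 0.0051
[0.5115 0.1457] tool -0.0052 0.0058
[0.507  0.1394] tool -0.0045 0.0063
[0.5033 0.1326] tool -0.0037 0.0068
[0.5004 0.1254] tool -0.0029 0.0072
[0.4984 0.1179] tool -0.002 0.0075
[0.4973 0.1103] tool -0.0011 0.0077
[0.497  0.1025] tool -0.0002 0.0077
```

>>> drive_tool(increments=[[-0.006,0.005,0,0,0,0],[-0.005,0.006,0,0,0,0],[-0.0045,0.0065,0,0,0,0],[-0.0035,0.007,0,0,0,0],[-0.003,0.007,0,0,0,0],[-0.002,0.0075,0,0,0,0],[-0.001,0.0075,0,0,0,0],[0,0.004,0,0,0,0],[0,0,0,0,0,0],[0,0,0,0,0,0]])

```text
time: 9.2
tcp_pos: [0.4993, 0.1082, 0.1126]
ee_rot: [1.0, -0.001, 0.002, -0.002]
ft_force: [4.5, 5.2, -1.5]
finger_gap: 0.0264
finger_force: 79.0
```

Run:
```python
from h import *
s=ctrl.get_state(); print(s['time'],np.round(s['tcp_pos'],4),np.round(s['ee_rot'],3),s['finger_gap'],np.round(s['ft_force'],1))
w=look('wrist',[],'w5'); t=look('top'); np.save('w5.npy',w,allow_pickle=True)
cv2.imwrite('pics/w5b.png',cv2.resize(w['pixels'][100:260,130:430][:,:,::-1],None,fx=2.6,fy=2.6))
print(proj(w,[.4972,.1065,.045]),proj(w,s['tcp_pos']-np.array([0,0,.062])))
```

```text
9.2 [0.4993 0.1082 0.1126] [ 1.    -0.001  0.002 -0.002] 0.02637842471983019 [ 4.5  5.2 -1.5]
[260.43688902 208.91381012] [258.12249502 208.51312595]
```

View pics/w5b.png

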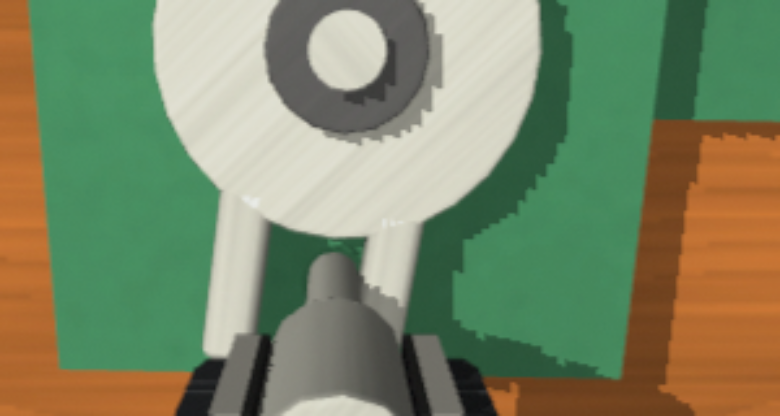

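The wheel is turned back about 0.8 rad, with the pin between the prongs pushing the right one, close to the hole. I'll correct 2 mm and lower gently.

>>> drive_tool(increments=[[-0.002,0.002,0,0,0,0],[0,0,0.003,0,0,0],[0,0,0.003,0,0,0],[0,0,0.003,0,0,0],[0,0,0.002,0,0,0],[0,0,0,0,0,0]])

```text
time: 9.9
tcp_pos: [0.4957, 0.1064, 0.1011]
ee_rot: [1.0, -0.001, 0.0, -0.002]
ft_force: [3.3, 6.2, 0.0]
finger_gap: 0.0262
finger_force: 79.3
```

>>> drive_tool(increments=[[0,0,0.005,0,0,0],[0,0,0.005,0,0,0],[0,0,0.005,0,0,0],[0,0,0.004,0,0,0],[0,0,0.003,0,0,0],[0,0,0.002,0,0,0],[0,0,0,0,0,0]])

```text
time: 10.6
tcp_pos: [0.4955, 0.1062, 0.077]
ee_rot: [1.0, -0.001, 0.0, -0.002]
ft_force: [1.9, 6.3, -1.0]
finger_gap: 0.0265
finger_force: 79.4
```

>>> drive_tool(increments=[[0,0,0.001,0,0,0],[0,0,0.001,0,0,0],[0,0,0.001,0,0,0],[0,0,0,0,0,0],[0,0,0,0,0,0]])

```text
time: 11.1
tcp_pos: [0.4959, 0.1062, 0.0756]
ee_rot: [1.0, -0.001, 0.0, -0.002]
ft_force: [-1.5, 6.1, 7.8]
finger_gap: 0.0261
finger_force: 80.3
```

>>> drive_tool(increments=[[0,0,-0.001,0,0,0],[0,0,0,0,0,0],[0,0,0,0,0,0],[0,0,0,0,0,0],[0,0,-0.01,0,0,0],[0,0,-0.03,0,0,0],[0,0,-0.04,0,0,0],[0,0,-0.045,0,0,0],[0,0,-0.045,0,0,0],[0,0,-0.045,0,0,0],[0,0,-0.04,0,0,0],[0,0,0,0,0,0]], jaw=0.7)

```text
time: 12.3
tcp_pos: [0.4992, 0.1053, 0.3382]
ee_rot: [1.0, -0.0, 0.007, -0.0]
ft_force: [0.7, -0.5, 0.6]
finger_gap: 0.0598
finger_force: 0.0
```

Run:
```python
from h import *
s=ctrl.get_state(); print(s['time'],np.round(s['tcp_pos'],4),np.round(s['ee_rot'],3),s['finger_gap'],np.round(s['ft_force'],1))
w=look('wrist',['lever_grip']); t=look('top',['lever_grip']);sc=look('scene',['lever_grip'])
a=cv2.resize(w['pixels'][60:320,150:512],(543,390));b=cv2.resize(t['pixels'][140:270,170:340],(255,195));c=cv2.resize(sc['pixels'][120:300,150:385],(255,195))
cv2.imwrite('pics/w6.png',np.hstack([a,np.vstack([b,c])])[:,:,::-1])
np.save('w6.npy',w,allow_pickle=True)
```

```text
12.3 [0.4992 0.1053 0.3382] [ 1.    -0.     0.007 -0.   ] 0.05976350348783306 [ 0.7 -0.5  0.6]
wrist lever_grip 0.72 [ 0.5999 -0.0903  0.1669] px [449.  83.]
top lever_grip 0.65 [ 0.6324 -0.1362  0.1593] px [299. 168.]
scene lever_grip 0.94 [ 0.6147 -0.1333  0.1683] px [216. 179.]
scene lever_grip 0.7 [0.4486 0.3816 0.0726] px [410. 258.]
```

View pics/w6.png

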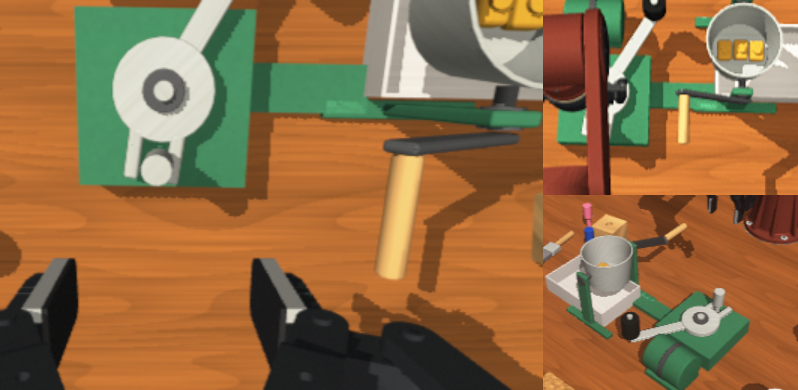

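The pin stands home between the prongs with the gripper clear of it, and the roller has swung away from the pot. In the wrist frame the lever bar runs from about (419,163) to (410,243).

Run:
```python
from h import *
w=np.load('w6.npy',allow_pickle=True).item()
a=ray(w,150+403/1.5,60+157/1.5,.225);b=ray(w,150+391/1.5,60+268/1.5,.225);print(a.round(4),b.round(4),((a+b)/2).round(4),np.hypot(*(a-b)[:2]))
for z in(.065,.117): print('pin head', ray(w,150+159/1.5,60+166/1.5,z).round(4))
# arc table, pads tracking bar; pivot y from bar mid
prev=None
for i in range(0,25):
    th=i*.1; ph=th-1; y=-.12*np.sin(ph); z=.12*np.cos(ph)
    if prev is not None: print(round(th,1),'ty %.4f tz %.4f'%(-(y-prev[0]),-(z-prev[1])))
    prev=(y,z)
```

```text
[ 0.5249 -0.038   0.225 ] [ 0.4541 -0.0399  0.225 ] [ 0.4895 -0.0389  0.225 ] 0.07084223610554358
pin head [0.4926 0.1088 0.065 ]
pin head [0.5014 0.1083 0.117 ]
0.1 ty 0.0070 tz -0.0098
0.2 ty 0.0079 tz -0.0090
0.3 ty 0.0088 tz -0.0082
0.4 ty 0.0095 tz -0.0073
0.5 ty 0.0102 tz -0.0063
0.6 ty 0.0108 tz -0.0052
0.7 ty 0.0113 tz -0.0041
0.8 ty 0.0116 tz -0.0030
0.9 ty 0.0119 tz -0.0018
1.0 ty 0.0120 tz -0.0006
1.1 ty 0.0120 tz 0.0006
1.2 ty 0.0119 tz 0.0018
1.3 ty 0.0116 tz 0.0030
1.4 ty 0.0113 tz 0.0041
1.5 ty 0.0108 tz 0.0052
1.6 ty 0.0102 tz 0.0063
1.7 ty 0.0095 tz 0.0073
1.8 ty 0.0088 tz 0.0082
1.9 ty 0.0079 tz 0.0090
2.0 ty 0.0070 tz 0.0098
2.1 ty 0.0060 tz 0.0104
2.2 ty 0.0049 tz 0.0109
2.3 ty 0.0038 tz 0.0114
2.4 ty 0.0026 tz 0.0117
```

>>> drive_tool(increments=[[-0.002,0.035,0,0,0,0],[-0.003,0.04,0,0,0,0],[-0.003,0.04,0,0,0,0],[-0.003,0.033,0,0,0,0],[0,0,0,0,0,0],[0,0,0,0,0,0]])

```text
time: 13.2
tcp_pos: [0.4839, -0.0431, 0.3278]
ee_rot: [1.0, -0.001, -0.001, -0.001]
ft_force: [-0.2, 0.1, 0.3]
finger_gap: 0.0595
finger_force: 0.0
```

Run:
```python
from h import *
s=ctrl.get_state(); print(s['time'],np.round(s['tcp_pos'],4),s['finger_gap'])
w=look('wrist',[],'w7'); print(w['cx'],proj(w,s['tcp_pos']-np.array([0,0,.11])).round(1))
```

```text
13.2 [ 0.4839 -0.0431  0.3278] 0.059538344718571494
258.88883469653433 [258.1 191.5]
```

View pics/w7.png

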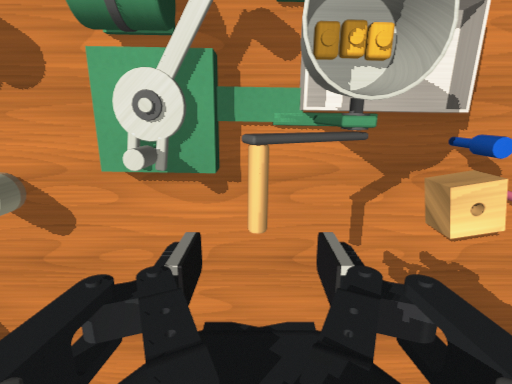

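The bar, at (258,186), lies straight under the fingers. Descend and pinch.

>>> drive_tool(increments=[[0,0,0.03,0,0,0],[0,0,0.035,0,0,0],[0,0,0.035,0,0,0],[0,0,0.02,0,0,0],[0,0,0.007,0,0,0],[0,0,0,0,0,0]])

```text
time: 13.85
tcp_pos: [0.4838, -0.0416, 0.201]
ee_rot: [1.0, 0.001, -0.001, -0.0]
ft_force: [1.1, 0.5, 0.1]
finger_gap: 0.0601
finger_force: 0.0
```

>>> drive_tool(increments=[[0,0,0,0,0,0],[0,0,0,0,0,0],[0,0,0,0,0,0],[0,0,0,0,0,0],[0,0,0,0,0,0],[0,0,0,0,0,0]], jaw=0, force=40)

```text
time: 14.45
tcp_pos: [0.4857, -0.0419, 0.2041]
ee_rot: [1.0, -0.001, 0.002, -0.001]
ft_force: [-0.6, 5.3, 5.4]
finger_gap: 0.0164
finger_force: 39.2
```

>>> drive_tool(increments=[[0,0.007,-0.01,0,0,0],[0,0.008,-0.009,0,0,0],[0,0.009,-0.008,0,0,0],[0,0.0095,-0.0075,0,0,0],[0,0.01,-0.0065,0,0,0],[0,0.011,-0.005,0,0,0],[0,0.011,-0.004,0,0,0],[0,0.0115,-0.003,0,0,0]])

```text
time: 15.25
tcp_pos: [0.4844, -0.1167, 0.2582]
ee_rot: [1.0, -0.0, 0.0, -0.004]
ft_force: [-4.0, 11.3, 11.4]
finger_gap: 0.0167
finger_force: 41.7
```

>>> drive_tool(increments=[[0,0.011,-0.004,0,0,0],[0,0.0115,-0.0015,0,0,0],[0,0.012,0,0,0,0],[0,0.012,0.002,0,0,0],[0,0.0115,0.003,0,0,0],[0,0.0115,0.004,0,0,0]])

```text
time: 15.85
tcp_pos: [0.4833, -0.1879, 0.2524]
ee_rot: [1.0, -0.0, -0.002, -0.002]
ft_force: [-3.9, 5.8, 6.9]
finger_gap: 0.0162
finger_force: 41.6
```

>>> drive_tool(increments=[[0,0.011,0.005,0,0,0],[0,0.01,0.006,0,0,0],[0,0.0095,0.007,0,0,0],[0,0.009,0.008,0,0,0],[0,0.008,0.009,0,0,0],[0,0.007,0.0095,0,0,0],[0,0,0,0,0,0],[0,0,0,0,0,0],[0,0,0,0,0,0]])

```text
time: 16.75
tcp_pos: [0.4829, -0.243, 0.2063]
ee_rot: [1.0, -0.0, -0.002, -0.001]
ft_force: [-4.5, 2.8, -1.8]
finger_gap: 0.0167
finger_force: 42.2
```

>>> drive_tool(increments=[[0,0.006,0.01,0,0,0],[0,0.005,0.011,0,0,0],[0,0.004,0.0115,0,0,0],[0,0.0025,0.0115,0,0,0],[0,0,0,0,0,0],[0,0,0,0,0,0],[0,0,0,0,0,0],[0,0,0,0,0,0]])

```text
time: 17.55
tcp_pos: [0.4829, -0.2604, 0.1627]
ee_rot: [1.0, -0.0, -0.002, -0.001]
ft_force: [-4.8, 3.4, -1.0]
finger_gap: 0.0165
finger_force: 44.0
```

Run:
```python
from h import *
s=ctrl.get_state(); print(s['time'],np.round(s['tcp_pos'],4),s['finger_gap'])
t=look('top',['casting0']);sc=look('scene',['casting0'])
b=cv2.resize(t['pixels'][140:290,170:370],(400,300));c=cv2.resize(sc['pixels'][110:290,130:370],(400,300))
cv2.imwrite('pics/w8.png',np.hstack([b,c])[:,:,::-1])
```

```text
17.55 [ 0.4829 -0.2604  0.1627] 0.01652068886428145
top casting0 0.61 [ 0.6153 -0.2367  0.0271] px [330. 186.]
scene casting0 0.58 [0.4503 0.3825 0.0749] px [410. 258.]
```

View pics/w8.png

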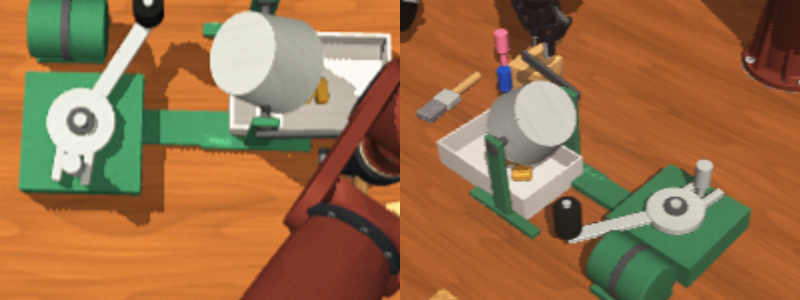

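The pot is tipped right over, with a casting showing in the tray and the pin still standing. I'll go on to the stop, wait, then let go.

>>> drive_tool(increments=[[0,0.001,0.005,0,0,0],[0,0.0005,0.004,0,0,0],[0,0,0,0,0,0],[0,0,0,0,0,0],[0,0,0,0,0,0],[0,0,0,0,0,0],[0,0,0,0,0,0]])

```text
time: 18.45
tcp_pos: [0.4829, -0.2618, 0.1542]
ee_rot: [1.0, -0.0, -0.002, -0.001]
ft_force: [-6.1, 3.3, 0.8]
finger_gap: 0.0162
finger_force: 44.8
```

>>> drive_tool(increments=[[0,0,0,0,0,0],[0,0,0,0,0,0],[0,0,0,0,0,0],[0,0,0,0,0,0],[0,0,-0.02,0,0,0],[0,0,-0.04,0,0,0],[0,0,-0.04,0,0,0],[0,0,-0.04,0,0,0],[0,0,-0.04,0,0,0],[0,0,0,0,0,0]], jaw=0.6)

```text
time: 19.45
tcp_pos: [0.4878, -0.2652, 0.343]
ee_rot: [1.0, -0.0, 0.006, 0.005]
ft_force: [-0.1, 0.4, 1.3]
finger_gap: 0.0511
finger_force: 0.0
```

```bash
cat > chk.py <<'E'
from h import *
s=ctrl.get_state(); print(s['time'],np.round(s['tcp_pos'],4),s['finger_gap'])
for cam in ('wrist','top','scene'):
    im=look(cam,['casting0','casting1','pin'])
    hsv=cv2.cvtColor(im['pixels'],cv2.COLOR_RGB2HSV)
    m=cv2.inRange(hsv,(17,170,60),(30,255,255))
    n,l,st,c=cv2.connectedComponentsWithStats(m)
    for k in range(1,n):
        if st[k,4]>25: print(cam,'blob',st[k],ray(im,*c[k],.02).round(3))
E
python3 chk.py
```

```text
19.45 [ 0.4878 -0.2652  0.343 ] 0.051053749930539266
wrist casting0 0.94 [ 0.6205 -0.2173  0.0366] px [223.  71.]
wrist casting0 0.87 [ 0.6157 -0.2357  0.0308] px [236.  75.]
wrist casting1 0.94 [ 0.6205 -0.2173  0.0366] px [223.  71.]
wrist casting1 0.87 [ 0.6157 -0.2357  0.0308] px [236.  75.]
wrist pin 0.93 [ 0.5115 -0.3512  0.1048] px [322. 152.]
wrist pin 0.68 [ 0.4252 -0.4515  0.0964] px [388. 212.]
wrist blob [211  58  36  30 748] [ 0.621 -0.224  0.02 ]
top casting0 0.37 [ 0.6153 -0.2375  0.027 ] px [330. 186.]
top casting1 0.37 [ 0.6153 -0.2375  0.027 ] px [330. 186.]
top pin 0.49 [0.4974 0.1107 0.1192] px [206. 221.]
top pin 0.48 [ 0.6146 -0.1428  0.1854] px [303. 172.]
top pin 0.38 [ 0.417  -0.4506  0.0992] px [416. 253.]
top blob [327 180   7  12  55] [ 0.616 -0.24   0.02 ]
scene casting0 0.57 [ 0.6341 -0.1836  0.0199] px [203. 214.]
scene casting1 0.57 [ 0.6341 -0.1836  0.0199] px [203. 214.]
scene pin 0.54 [ 0.4266 -0.4448  0.0791] px [191. 137.]
scene pin 0.51 [0.5067 0.1115 0.1004] px [310. 215.]
scene pin 0.43 [ 0.5192 -0.346   0.0861] px [191. 158.]
scene blob [198 209  11   9  82] [ 0.633 -0.184  0.02 ]
```

>>> drive_tool(increments=[[0.01,0.04,0,0,0,0],[0.01,0.04,0,0,0,0],[0.01,0.02,0,0,0,0],[0,0,0,0.13,0,0],[0,0,0,0.13,0,0],[0,0,0,0.13,0,0],[0,0,0,0.13,0,0],[0,0,0,0.13,0,0],[0,0,0,0,0,0],[0,0,0,0,0,0]])

```text
time: 21.05
tcp_pos: [0.5143, -0.3632, 0.3329]
ee_rot: [0.948, -0.001, -0.001, -0.319]
ft_force: [-0.3, -0.2, 1.0]
finger_gap: 0.0515
finger_force: 0.0
```

```bash
sed -i "s/('wrist','top','scene')/('wrist',)/" chk.py; python3 chk.py
python3 - <<'E'
from h import *
im=ctrl.get_image('wrist'); hsv=cv2.cvtColor(im['pixels'],cv2.COLOR_RGB2HSV)
m=cv2.inRange(hsv,(17,170,60),(30,255,255)); u0,v0,w,h=cv2.boundingRect(m)
print(u0,v0,w,h)
for z in (.02,.15): print([ray(im,u,v,z).round(3) for u,v in((u0,v0),(u0+w,v0),(u0,v0+h),(u0+w,v0+h))])
for p in ([.61,-.14,.13],[.68,-.14,.13],[.645,-.2,.13]): print('pot region',proj(im,p).round())
for r in range(v0,v0+h,2): print(''.join('#' if x else '.' for x in m[r,u0:u0+w]))
E
```

```text
21.05 [ 0.5143 -0.3632  0.3329] 0.05154094583914519
wrist casting0 0.82 [ 0.619  -0.222   0.0361] px [303.  89.]
wrist casting0 0.73 [ 0.6173 -0.2418  0.0294] px [317.  90.]
wrist casting0 0.67 [ 0.6284 -0.1901  0.0214] px [290.  85.]
wrist casting1 0.82 [ 0.619  -0.222   0.0361] px [303.  89.]
wrist casting1 0.73 [ 0.6173 -0.2418  0.0294] px [317.  90.]
wrist casting1 0.67 [ 0.6284 -0.1901  0.0214] px [290.  85.]
wrist pin 0.81 [ 0.5097 -0.3595  0.1048] px [376. 179.]
wrist pin 0.68 [0.4995 0.1004 0.1015] px [149. 156.]
wrist pin 0.58 [ 0.4305 -0.4551  0.0999] px [463. 264.]
wrist blob [280  71  48  32 974] [ 0.624 -0.217  0.02 ]
282 72 47 33
[array([ 0.651, -0.171,  0.02 ]), array([ 0.645, -0.254,  0.02 ]), array([ 0.6  , -0.172,  0.02 ]), array([ 0.598, -0.257,  0.02 ])]
[array([ 0.63 , -0.255,  0.15 ]), array([ 0.625, -0.312,  0.15 ]), array([ 0.594, -0.256,  0.15 ]), array([ 0.593, -0.315,  0.15 ])]
pot region [222.  95.]
pot region [221.  42.]
pot region [255.  65.]
............#..................................
..........#######..............................
........###########............................
......######################.........#####.....
.....########################...##############.
...##########################...##############.
.############################...##############.
#############################...##############.
##############################################.
.#############################################.
...#########################.#################.
.....#######################..#################
......######.....###########....###############
.................##########.....###############
.................##########.....##############.
.................#########.........#######.....
.......................#.......................
```

```bash
python3 -c "
from station import ctrl
print(ctrl.finish_job())"
```

```text
the job is handed in; nothing more can be done
None
```

I pinned the wheel back first, then tipped the pot: the last camera check found all three castings in the tray and the pin still upright in the lock hole, and I handed the job in at about 21 s; the jar, brush and mug were not touched.

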